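Line up the press-fixture spacer pillars by height

TASK

Lay out the spacer pillars for the next test-press changeover: stand the four aluminium pillars upright on the four black pads of the grey board, one centred on each pad, in order of height from the shortest beside the square-cornered steel block to the tallest beside the round knob. Do not knock a pillar over, and leave the other things on the table where they are.

Things in the scene. Friction and masses are not known exactly. Their poses are not given: they have to be found in the camera images.
- centre_a (a point): Centre (half-way up, 24 mm above its foot; z axis up) of the shortest of four loose spacer pillars: bright aluminium rod, 30 mm diameter, thin black foot, 48 mm tall overall including a steel stud 12 mm across and 10 mm high on top. Stands upright on the green table; weighs 65 to 250 g.
- centre_b (a point): Centre (half-way up, 31 mm above its foot; z axis up) of the second-shortest of four loose spacer pillars: bright aluminium rod, 30 mm diameter, thin black foot, 62 mm tall overall including a steel stud 12 mm across and 10 mm high on top. Stands upright on the green table; weighs 65 to 250 g.
- centre_c (a point): Centre (half-way up, 38 mm above its foot; z axis up) of the second-tallest of four loose spacer pillars: bright aluminium rod, 30 mm diameter, thin black foot, 76 mm tall overall including a steel stud 12 mm across and 10 mm high on top. Stands upright on the green table; weighs 65 to 250 g.
- centre_d (a point): Centre (half-way up, 45 mm above its foot; z axis up) of the tallest of four loose spacer pillars: bright aluminium rod, 30 mm diameter, thin black foot, 90 mm tall overall including a steel stud 12 mm across and 10 mm high on top. Stands upright on the green table; weighs 65 to 250 g.
- pad0: One of four identical fixed round black rubber pads, 48 mm diameter, 3 mm thick, in a straight row about 70 mm apart on a grey board (90 x 390 mm, 6 mm thick, fixed flat on the table). Origin: centre of the pad's underside, 6 mm above the table, so the pad's top is 9 mm above the table. The pads' numbers say nothing about their order along the row.
- pad1: One of four identical fixed round black rubber pads, 48 mm diameter, 3 mm thick, in a straight row about 70 mm apart on a grey board (90 x 390 mm, 6 mm thick, fixed flat on the table). Origin: centre of the pad's underside, 6 mm above the table, so the pad's top is 9 mm above the table. The pads' numbers say nothing about their order along the row.
- pad2: One of four identical fixed round black rubber pads, 48 mm diameter, 3 mm thick, in a straight row about 70 mm apart on a grey board (90 x 390 mm, 6 mm thick, fixed flat on the table). Origin: centre of the pad's underside, 6 mm above the table, so the pad's top is 9 mm above the table. The pads' numbers say nothing about their order along the row.
- pad3: One of four identical fixed round black rubber pads, 48 mm diameter, 3 mm thick, in a straight row about 70 mm apart on a grey board (90 x 390 mm, 6 mm thick, fixed flat on the table). Origin: centre of the pad's underside, 6 mm above the table, so the pad's top is 9 mm above the table. The pads' numbers say nothing about their order along the row.
- block: Fixed square-cornered dark steel block, 46 mm across the row x 28 mm along it x 22 mm high, on the board at one end of the row of pads, about 63 mm from the nearest pad's centre. It may be at either end. Origin: centre of its underside, on the board's top; its y axis runs along the row.
- knob: Fixed round dark steel knob, 34 mm diameter, 22 mm high, on the board at the other end of the row. Origin: centre of its underside, on the board's top.
Mind the look-alikes: they are no part of the job. Leave any blue, red or turquoise look-alike of the part that bears centre_d alone.

How it is judged:
By the outcome, as a careful person would: the job done as asked, in the order asked, and still so for the second after the job is handed in, with the robot touching nothing.
It also fails if it takes over 109 s, if anything falls off the work surface, if the arm or the gripper's body presses on something with over 40 N, if the wrist force passes 120 N, or if a joint passes its speed limit or range.

ROBOT

A 6-joint arm with a two-finger parallel gripper is mounted at the origin on the work surface. World frame = base frame: x ahead of the robot, y to its left, z up, the work surface at z = 0. Lengths are in m, angles in rad, forces in N, time in s.
With the tool pointing down it reaches from about 0.25 to 0.775 m from the base axis. Payload 4 kg.
Tool frame: the origin (TCP) lies midway between the tips of the shut fingers; the grasp point (between the pads) lies 19 mm behind it (robot.grasp_offset is the distance from the TCP to the grasp point, in m); z points along the fingers, y is the direction in which the jaws open and shut (so a half turn about z gives the same grasp; the last joint's range is limited). The gripper opens to 94 mm and grips with 3 to 60 N. Pads are 16 mm wide; open, the fingers measure 119 mm over their backs; the gripper's body (75 mm by 177 mm) begins 78 mm behind the grasp point.
Start: joints at [-1.448, 0.087, 1.371, -0, 1.684, -0.103], TCP at [0.123, -0.536, 0.206] pointing down, gripper open.
Joint ranges: [-3.1, 3.1], [-0.76, 2.03], [0.27, 2.55], [-1.08, 4.22], [0.17, 2.65], [-2.57, 2.57]. Speed limits (rad/s): [2.79, 2.79, 3.14, 3.14, 3.14, 3.14].

INTERFACE

Orientations are given as [roll, pitch, yaw] about the fixed x, y, z axes, in that order (R = Rz(yaw) Ry(pitch) Rx(roll)).
In Python, from bench import status, viewer, order, robot gives the robot as it stands. The module is installed in compiled form; this text tells all that it offers.
- The arm moves only by the tool move_arm, never from a script. Its argument "targets" is a list of rows, each a list of 3 entries, a list of its own where there are three numbers: the shift along the tool's x, y, z in mm, then the turn, a rotation vector about the tool's x, y, z in degrees, then the opening, from -1 (shut) to 1 (fully open). A call has 1 to 20 rows; each row is the pose to reach, as a shift and turn from the pose commanded when the call began, along the tool's axes at that moment; what a row does not reach only later rows make up. A row lasts 1/8 s, in which the tool goes at most 62.5 mm and 10.7 degrees, less where a joint would pass 70% of its speed; a pose out of reach is approached as far as the arm can. A call with a gripper value outside its range is refused whole. The fingers move at their own pace and stop on an object; the grip force is fixed at half the most. Time passes only in rows, so rows that repeat a pose let the fingers close. It gives the time, the measured TCP pose, the force and the opening at its end, in the units of the state.
- status.get_obs(): the state, without advancing time (a new reading comes with each control period).
- viewer.snapshot(name): name is "scene" or "top" or "wrist"; returns the picture (384x512x3 uint8, red, green, blue); there is no depth.
- viewer.camera_model(name): a dict with "K" (3x3 intrinsics, pixels), "D" ([k1, k2, p1, p2, k3] as OpenCV has them; the pictures are not rectified), "xyz" and "attitude" of the camera in the world; the wrist camera has in their place "T_tool_cam" (4x4, takes a point from camera to tool coordinates, whose origin is the TCP and whose axes are the flange's). Camera axes: x right, y up, looking along -z (the intrinsics and any distortion apply to the point x, -y, -z); pixel columns grow to the right and rows downward; lengths in m; the calibration is good to about 2 mm. A picture is of the moment at which its call begins: read the wrist's pose just before it. camera_model takes no time and is no camera call.
- order.close_job(): hands the job in, once; it reports no verdict.
The state is a dict: "time": time; "joint_positions": joint angles; "qvel": joint speeds; "joint_torque": joint torques, N m; "tool_pos": TCP position; "ee_rot": TCP orientation; "wrist_force": force on the tool from outside, world axes, zero at the start; "wrist_torque": the same for the moment, N m; "width": finger opening in m.
Only numpy, scipy, OpenCV 4.12 (cv2) and the standard library are available. Lean on these libraries where they do the work, as an engineer would, in place of code of your own. Each camera call takes 0.05 s, during which the arm holds its last target. There are 200 camera calls.

## Working session

There is one attempt and no reset: what is moved stays moved. The work goes in short steps, Python scripts to look and compute and a tool call to move; the robot and the scene stay as the last step left them, time stands still between calls to the robot, and variables do not carry over. Pictures are saved under pics/ and viewed, about 12 in all and at most 16, crops included, and the job is handed in when it is done.

Besides the shell and the picture viewer there is one more tool, called after "Call:" by a JSON object that holds its "name" and its "arguments", one argument or row to a line. move_arm: Moves the arm, as the interface text tells. Its arguments: {"type":"object","properties":{"targets":{"type":"array"}},"required":["targets"]}

```bash
mkdir -p pics
python3 - <<'E'
from bench import status, viewer, robot
import cv2
for n in ("top","scene"):
    im=viewer.snapshot(n); cv2.imwrite(f"pics/{n}0.png",im[:,:,::-1])
    m=viewer.camera_model(n); print(n,m)
print(viewer.camera_model("wrist")); print(status.get_obs())
E
```

```text
top {'K': array([[412.80734617,   0.        , 259.17176797],
       [  0.        , 412.80734617, 186.41323668],
       [  0.        ,   0.        ,   1.        ]]), 'D': array([-0.06908743,  0.        ,  0.        ,  0.        ,  0.        ]), 'xyz': array([0.36267575, 0.0061148 , 0.9224903 ]), 'attitude': array([ 0.16105653,  0.00724517, -1.54057389])}
scene {'K': array([[473.28400427,   0.        , 251.65444196],
       [  0.        , 473.28400427, 193.17413806],
       [  0.        ,   0.        ,   1.        ]]), 'D': array([0.03062748, 0.        , 0.        , 0.        , 0.        ]), 'xyz': array([0.9336987 , 0.71253762, 0.74315544]), 'attitude': array([ 0.87899022, -0.01233484,  2.56802851])}
{'K': array([[294.86953043,   0.        , 249.27133619],
       [  0.        , 294.86953043, 192.78103436],
       [  0.        ,   0.        ,   1.        ]]), 'D': array([0.00862155, 0.        , 0.        , 0.        , 0.        ]), 'T_tool_cam': array([[-3.07958602e-04,  9.68658997e-01,  2.48394149e-01,
         7.17065666e-02],
       [ 9.99999805e-01,  4.33335344e-04, -4.50073555e-04
[... 173 characters left out ...]
        1.00000000e+00]])}
{'time': 0.1, 'joint_positions': array([-1.44812186e+00,  8.79177062e-02,  1.37207099e+00, -1.00960098e-05,
        1.68361436e+00, -1.03096356e-01]), 'qvel': array([-0.00079457,  0.00190389, -0.0041063 , -0.00010188, -0.00130789,
       -0.00096273]), 'joint_torque': array([ 1.16166684e-03, -3.41250193e+01, -3.03302300e+01,  7.19684246e-02,
        3.04535881e-02, -9.41901158e-05]), 'tool_pos': array([ 0.12305569, -0.53555639,  0.20441752]), 'ee_rot': array([-3.13959190e+00, -1.96916454e-04,  2.25769501e-01]), 'wrist_force': array([-0.19370524, -0.47570105,  0.62580813]), 'wrist_torque': array([ 0.0210616 , -0.02824967,  0.00105552]), 'width': 0.09418563032991924}
```

View pics/top0.png

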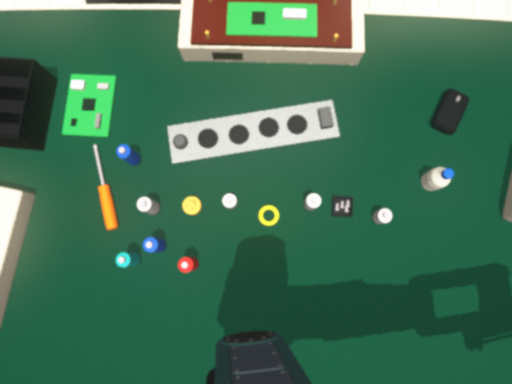

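View pics/scene0.png

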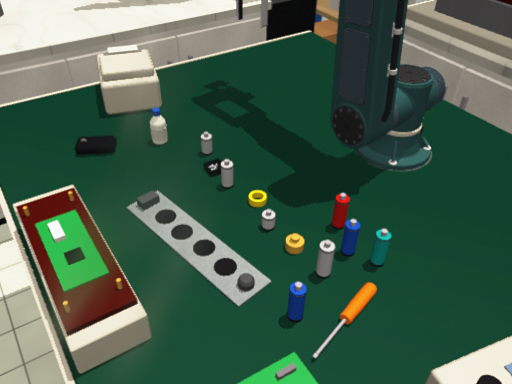

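```bash
cat > h.py <<'E'
import numpy as np, cv2
from scipy.spatial.transform import Rotation as R
from bench import status, viewer, order, robot
def cam(n,obs=None):
    m=viewer.camera_model(n)
    if n=="wrist":
        T=np.eye(4); T[:3,:3]=R.from_euler("xyz",obs["ee_rot"]).as_matrix(); T[:3,3]=obs["tool_pos"]
        T=T@m["T_tool_cam"]; return m["K"],m["D"],T[:3,:3],T[:3,3]
    return m["K"],m["D"],R.from_euler("xyz",m["attitude"]).as_matrix(),np.array(m["xyz"])
def toplane(c,uv,z):
    K,D,Rm,t=c
    p=cv2.undistortPoints(np.array(uv,float).reshape(-1,1,2),K,D)[:,0]
    d=np.c_[p[:,0],-p[:,1],-np.ones(len(p))]@Rm.T
    return t+d*((z-t[2])/d[:,2])[:,None]
def proj(c,P):
    K,D,Rm,t=c
    q=(np.atleast_2d(P)-t)@Rm*[1,-1,-1]
    return cv2.projectPoints(q,np.zeros(3),np.zeros(3),K,D)[0][:,0]
E
python3 - <<'E'
from h import *
ct=cam("top"); cs=cam("scene")
t=cv2.imread("pics/top0.png"); s=cv2.imread("pics/scene0.png")
def dark(img,uv,r=14,th=60):
    x,y=uv; g=cv2.cvtColor(img[y-r:y+r,x-r:x+r],cv2.COLOR_BGR2GRAY)
    n,l,st,ce=cv2.connectedComponentsWithStats((g<th).astype(np.uint8)); k=l[r,r]
    return ce[k]+[x-r,y-r], st[k][4]
for n,uv in dict(knob=(180,141),p1=(208,138),p2=(238,134),p3=(269,127),p4=(297,124)).items():
    c,a=dark(t,uv); print(n,c.round(1),a,toplane(ct,c,.009).round(4)[0])
print("block",toplane(ct,(325,118),.028).round(4))
print("row spacing check above; pillars:")
for n,uv,h in (("d",(147,204),.09),("a",(230,200),.048),("c",(313,200),.076),("b",(383,215),.062)):
    P=toplane(ct,uv,h)[0]; foot=P*[1,1,0]
    print(n,P.round(3),"scene top/foot",proj(cs,[P,foot]).round(0).tolist())
sc=cv2.resize(s[120:290,190:350],None,fx=3.4,fy=3.4,interpolation=cv2.INTER_CUBIC)
cv2.imwrite("pics/crop_s.png",sc)
E
```

```text
knob [179.5 140.5] 784 [0.6122 0.2032 0.009 ]
p1 [207.5 137.5] 784 [0.621  0.1391 0.009 ]
p2 [237.5 133.5] 784 [0.6323 0.0706 0.009 ]
p3 [268.5 126.5] 784 [ 0.6509 -0.      0.009 ]
p4 [296.5 123.5] 784 [ 0.66   -0.0643  0.009 ]
block [[ 0.6688 -0.1271  0.028 ]]
row spacing check above; pillars:
d [0.455 0.244 0.09 ] scene top/foot [[324.0, 238.0], [319.0, 269.0]]
a [0.473 0.078 0.048] scene top/foot [[267.0, 210.0], [266.0, 225.0]]
c [ 0.475 -0.096  0.076] scene top/foot [[226.0, 160.0], [227.0, 185.0]]
b [ 0.449 -0.245  0.062] scene top/foot [[206.0, 134.0], [207.0, 153.0]]
```

View pics/crop_s.png

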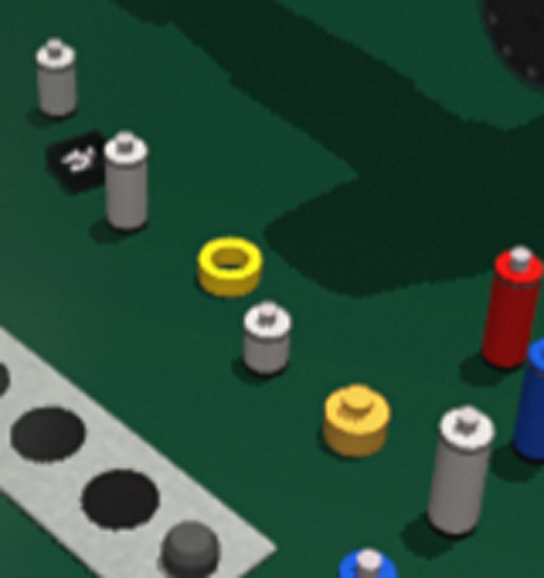

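Call:
{"name": "move_arm", "arguments": {
  "targets": [
    [[0,0,-100],[0,0,0],1],
    [[427,-400,-100],[0,0,-88],1],
    [[427,-400,-100],[0,0,-88],1],
    [[427,-400,-100],[0,0,-88],1],
    [[427,-400,-100],[0,0,-88],1],
    [[427,-400,-100],[0,0,-88],1],
    [[427,-400,-100],[0,0,-88],1],
    [[427,-400,-100],[0,0,-88],1],
    [[427,-400,-100],[0,0,-88],1],
    [[427,-400,-100],[0,0,-88],1],
    [[427,-400,-100],[0,0,-88],1],
    [[427,-400,-100],[0,0,-88],1],
    [[427,-400,-100],[0,0,-88],1],
    [[427,-400,-100],[0,0,-88],1],
    [[427,-400,-100],[0,0,-88],1],
    [[427,-400,-100],[0,0,-88],1],
    [[427,-400,-100],[0,0,-88],1],
    [[427,-400,-100],[0,0,-88],1]
  ]
}}

```text
time: 2.35
tool_pos: [0.4497, -0.0507, 0.3055]
ee_rot: [-3.142, 0.0, 1.762]
wrist_force: [0.4, -0.3, -0.1]
width: 0.0941
```

Run:
```python
from h import *
o=status.get_obs(); np.save("pics/o1.npy",o,allow_pickle=True)
im=viewer.snapshot("wrist"); cv2.imwrite("pics/w1.png",im[:,:,::-1]); c=cam("wrist",o)
print(o["time"],o["tool_pos"],o["ee_rot"],o["joint_positions"])
G={"p1":(.621,.139,.009),"p2":(.632,.071,.009),"p3":(.651,0,.009),"p4":(.66,-.064,.009),"d":(.455,.244,.09),"a":(.473,.078,.048),"c":(.475,-.096,.076),"b":(.449,-.245,.062)}
for k,v in G.items(): print(k,proj(c,v).round(0).tolist())
```

```text
2.35 [ 0.44970493 -0.05067058  0.30547254] [-3.14155819e+00  9.98662470e-05  1.76154189e+00] [-2.37517088e-01 -1.28441778e-01  1.38600525e+00 -1.10535926e-04
  1.88401906e+00 -4.28296713e-01]
p1 [[387.0, 59.0]]
p2 [[380.0, 108.0]]
p3 [[378.0, 155.0]]
p4 [[372.0, 194.0]]
d [[305.0, -87.0]]
a [[283.0, 79.0]]
c [[261.0, 203.0]]
b [[226.0, 285.0]]
```

View pics/w1.png

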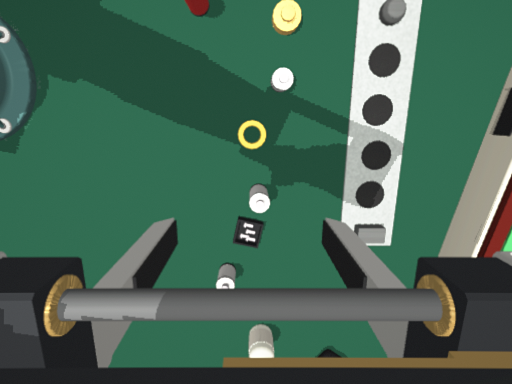

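Run:
```python
from h import *
o=np.load("pics/o1.npy",allow_pickle=True).item(); cw=cam("wrist",o); ct=cam("top")
def blob(img,uv,r,lo,hi):
    x,y=map(int,uv); g=cv2.cvtColor(img[y-r:y+r+1,x-r:x+r+1],cv2.COLOR_BGR2GRAY)
    m=((g>=lo)&(g<=hi)).astype(np.uint8)
    n,l,st,ce=cv2.connectedComponentsWithStats(m,connectivity=4); k=np.argmax(np.where(np.arange(n)>0,st[:,4],0))
    return ce[k]+[x-r,y-r],st[k].tolist()
t=cv2.imread("pics/top0.png"); w=cv2.imread("pics/w1.png")
for img,c,L,r in((t,ct,[(208,138),(238,134),(269,127),(297,124)],12),(w,cw,[(384,60),(377,110),(376,155),(370,194)],21)):
    Q=[]
    for uv in L:
        x,s=blob(img,uv,r,0,45); Q.append(toplane(c,x,.009)[0]); print(x.round(1),s,Q[-1].round(4))
    Q=np.array(Q); print(np.linalg.norm(np.diff(Q,axis=0),axis=1).round(4), np.degrees(np.arctan2(*(Q[0]-Q[3])[1::-1])))
for img,c,L,r in((t,ct,dict(d=(147,204),a=(230,200),c=(313,200),b=(383,215)),8),(w,cw,dict(a=(283,79),c=(260,203),b=(226,286)),12)):
    for k,uv in L.items():
        x,s=blob(img,uv,r,170,255); h=dict(a=.038,b=.052,c=.066,d=.08)[k]
        print(k,x.round(1),s,toplane(c,x,h)[0].round(4))
```

```text
[208. 138.] [0, 0, 25, 25, 625] [0.6198 0.1379 0.009 ]
[238. 134.] [0, 0, 25, 25, 625] [0.6311 0.0694 0.009 ]
[269. 127.] [0, 0, 25, 25, 625] [ 0.6498 -0.0012  0.009 ]
[297. 124.] [0, 0, 25, 25, 625] [ 0.6588 -0.0654  0.009 ]
[0.0694 0.073  0.0649] 100.87047169014025
[384.  60.] [0, 0, 43, 43, 1849] [0.6171 0.1373 0.009 ]
[377. 110.] [0, 0, 43, 43, 1849] [0.6282 0.0667 0.009 ]
[375.9 154.7] [7, 8, 28, 27, 568] [ 6.469e-01 -1.000e-04  9.000e-03]
[367.2 193.5] [8, 9, 23, 25, 387] [ 0.6517 -0.0647  0.009 ]
[0.0715 0.0694 0.0648] 99.70602118755521
d [144.4 203.9] [0, 1, 13, 15, 165] [0.4558 0.2526 0.08  ]
a [229.  200.1] [0, 1, 15, 15, 176] [0.4742 0.0811 0.038 ]
c [313.3 200.2] [1, 1, 16, 15, 188] [ 0.4758 -0.0975  0.066 ]
b [384.5 215.2] [3, 1, 14, 15, 173] [ 0.4496 -0.2511  0.052 ]
a [282.3  78.2] [1, 0, 22, 23, 386] [0.4719 0.0802 0.038 ]
c [259.1 202.6] [1, 2, 21, 20, 328] [ 0.4734 -0.0982  0.066 ]
b [224.5 283.1] [2, 3, 19, 12, 161] [ 0.4461 -0.2477  0.052 ]
```

Run:
```python
from h import *
o=np.load("pics/o1.npy",allow_pickle=True).item(); cw=cam("wrist",o); ct=cam("top")
t=cv2.imread("pics/top0.png"); w=cv2.imread("pics/w1.png")
for img,c,L,r in((t,ct,[(208,138),(238,134),(269,127),(297,124)],13),(w,cw,[(384,60),(377,110),(376,155),(370,194)],21)):
    Q=[]
    for x,y in L:
        g=cv2.cvtColor(img[y-r:y+r+1,x-r:x+r+1],cv2.COLOR_BGR2GRAY); v=int(np.median(g[r-3:r+4,r-3:r+4]))
        m=(g<v+22).astype(np.uint8); n,l,st,ce=cv2.connectedComponentsWithStats(m,connectivity=4); k=l[r,r]
        cnt=cv2.convexHull(max(cv2.findContours((l==k).astype(np.uint8),0,1)[0],key=len)); e=cv2.fitEllipse(cnt)
        uv=np.array(e[0])+[x-r,y-r]; Q.append(toplane(c,uv,.009)[0]); print(v,int(g.max()),st[k].tolist(),uv.round(1),np.round(e[1],1),Q[-1].round(4))
    Q=np.array(Q); print(np.linalg.norm(np.diff(Q,axis=0),axis=1).round(4), np.degrees(np.arctan2(*(Q[0]-Q[3])[1::-1])))
```

```text
74 235 [4, 5, 18, 17, 242] [207.4 137.9] [17.1 17.5] [0.62   0.1393 0.009 ]
75 235 [5, 5, 18, 17, 239] [238.4 134.1] [16.7 17.4] [0.6309 0.0685 0.009 ]
76 237 [4, 5, 18, 17, 238] [268.2 127. ] [16.8 17.4] [6.497e-01 6.000e-04 9.000e-03]
75 235 [4, 5, 18, 17, 238] [296.6 124.1] [16.7 17.3] [ 0.6587 -0.0644  0.009 ]
[0.0717 0.0704 0.0657] 100.74127493447372
60 249 [6, 5, 31, 33, 776] [384.2  59.7] [28.9 33.7] [0.6173 0.1378 0.009 ]
61 249 [7, 6, 29, 30, 693] [377.1 109.6] [27.5 31.7] [0.6283 0.0673 0.009 ]
44 247 [7, 7, 29, 28, 616] [375.7 154.9] [26.3 29.4] [ 6.467e-01 -4.000e-04  9.000e-03]
43 247 [7, 9, 27, 25, 539] [369.2 194.1] [24.2 27.8] [ 0.6553 -0.0651  0.009 ]
[0.0714 0.0702 0.0653] 100.60261978886486
```

```bash
cat >> h.py <<'E'
def shift(*targets):
    o=status.get_obs(); M=R.from_euler("xyz",o["ee_rot"]).as_matrix()
    for T in targets: print("shift mm to",np.round(T,4),":",((np.array(T)-o["tool_pos"])@M*1000).round(1))
def snap(name):
    o=status.get_obs(); im=viewer.snapshot("wrist"); cv2.imwrite(f"pics/{name}.png",im[:,:,::-1])
    return im[:,:,::-1].copy(),cam("wrist",o),o
E
python3 -c "
from h import *
shift((.472,.0805,.14))"
```

```text
shift mm to [0.472  0.0805 0.14  ] : [124.5  46.7 165.5]
```

Call:
{"name": "move_arm", "arguments": {
  "targets": [
    [[125,47,0],[0,0,0],1],
    [[125,47,0],[0,0,0],1],
    [[125,47,165],[0,0,0],1],
    [[125,47,165],[0,0,0],1],
    [[125,47,165],[0,0,0],1],
    [[125,47,165],[0,0,0],1],
    [[125,47,165],[0,0,0],1],
    [[125,47,165],[0,0,0],1],
    [[125,47,165],[0,0,0],1]
  ]
}}

```text
time: 3.52
tool_pos: [0.4733, 0.081, 0.1425]
ee_rot: [3.138, 0.001, 1.761]
wrist_force: [0.8, -0.2, 0.1]
width: 0.094
```

Run:
```python
from h import *
im,c,o=snap("w2"); print(o["tool_pos"])
P=np.array([.472,.0805,0])
print("stud/rodtop/foot",proj(c,[P+[0,0,.048],P+[0,0,.038],P]).round(1).tolist())
print("tcp",proj(c,o["tool_pos"]).round(1))
```

```text
[0.4733462  0.08095557 0.14247041]
stud/rodtop/foot [[247.6, 193.8], [247.7, 191.3], [247.7, 183.0]]
tcp [[249.5 230.4]]
```

View pics/w2.png

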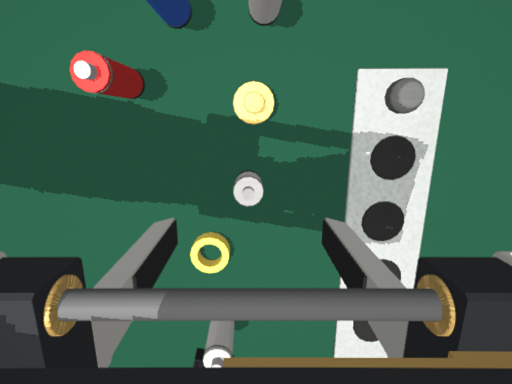

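Run:
```python
from h import *
o=status.get_obs(); print(o["tool_pos"],o["qvel"].round(3))
c=cam("wrist",o)
im=cv2.imread("pics/w2.png"); x,y=248,189;r=24
g=cv2.cvtColor(im[y-r:y+r+1,x-r:x+r+1],cv2.COLOR_BGR2GRAY)
m=(g>150).astype(np.uint8); n,l,st,ce=cv2.connectedComponentsWithStats(m); k=1+np.argmax(st[1:,4]); print(st[k],ce[k]+[x-r,y-r],toplane(c,ce[k]+[x-r,y-r],.038))
for x,y in((393,158),(383,222)):
    r=32; g=cv2.cvtColor(im[y-r:y+r+1,x-r:x+r+1],cv2.COLOR_BGR2GRAY); v=np.median(g[r-3:r+4,r-3:r+4]); m=(g<v+22).astype(np.uint8); n,l,st,ce=cv2.connectedComponentsWithStats(m,connectivity=4);k=l[r,r]
    e=cv2.fitEllipse(cv2.convexHull(max(cv2.findContours((l==k).astype(np.uint8),0,1)[0],key=len))); uv=np.array(e[0])+[x-r,y-r]; print(st[k],e[1],uv,toplane(c,uv,.009))
shift((.472,.0805,.007))
```

```text
[0.47308099 0.08095202 0.1420358 ] [ 0.001  0.004  0.014  0.    -0.002  0.001]
[ 10  12  29  29 666] [247.93393393 191.03153153] [[0.47185435 0.08091655 0.038     ]]
[  10   10   44   43 1476] (40.60366439819336, 45.80293273925781) [392.5057354  157.36157608] [[0.61648341 0.13869408 0.009     ]]
[  11   12   42   39 1242] (37.12019348144531, 42.328399658203125) [382.42749023 220.91776466] [[0.6273646  0.06829662 0.009     ]]
shift mm to [0.472  0.0805 0.007 ] : [ -0.2  -1.5 135. ]
```

Call:
{"name": "move_arm", "arguments": {
  "targets": [
    [[0,0,60],[0,0,0],1],
    [[0,0,110],[0,0,0],1],
    [[0,0,133],[0,0,0],1],
    [[0,0,133],[0,0,0],1],
    [[0,0,133],[0,0,0],1]
  ]
}}

```text
time: 4.2
tool_pos: [0.4736, 0.0811, 0.0091]
ee_rot: [3.139, 0.0, 1.762]
wrist_force: [0.2, -0.1, 0.8]
width: 0.0939
```

Call:
{"name": "move_arm", "arguments": {
  "targets": [
    [[0,0,0],[0,0,0],-1],
    [[0,0,0],[0,0,0],-1],
    [[0,0,0],[0,0,0],-1],
    [[0,0,0],[0,0,0],-1],
    [[0,0,0],[0,0,0],-1],
    [[0,0,0],[0,0,0],-1],
    [[0,0,0],[0,0,0],-1],
    [[0,0,0],[0,0,0],-1]
  ]
}}

```text
time: 5.2
tool_pos: [0.4721, 0.081, 0.0074]
ee_rot: [-3.142, 0.0, 1.762]
wrist_force: [0.5, 0.7, 0.2]
width: 0.0297
```

```bash
python3 -c "
from h import *
shift((.472,.081,.15),(.668,-.134,.15))"
```

```text
shift mm to [0.472 0.081 0.15 ] : [   0.    -0.2 -142.6]
shift mm to [ 0.668 -0.134  0.15 ] : [-248.3  151.5 -142.6]
```

Call:
{"name": "move_arm", "arguments": {
  "targets": [
    [[0,0,-30],[0,0,0],-1],
    [[0,0,-85],[0,0,0],-1],
    [[0,0,-142],[0,0,0],-1],
    [[0,0,-142],[0,0,0],-1],
    [[-40,25,-142],[0,0,0],-1],
    [[-90,55,-142],[0,0,0],-1],
    [[-140,85,-142],[0,0,0],-1],
    [[-190,116,-142],[0,0,0],-1],
    [[-230,140,-142],[0,0,0],-1],
    [[-248,151,-142],[0,0,0],-1],
    [[-248,151,-142],[0,0,0],-1],
    [[-248,151,-142],[0,0,0],-1],
    [[-248,151,-142],[0,0,0],-1]
  ]
}}

```text
time: 6.82
tool_pos: [0.6668, -0.1326, 0.1493]
ee_rot: [-3.141, -0.0, 1.763]
wrist_force: [-0.1, 0.2, -1.3]
width: 0.0296
```

```bash
cat >> h.py <<'E'
PAD={"p1":(.6165,.1387,.009),"p2":(.6274,.0683,.009),"p3":(.6467,-.0004,.009),"p4":(.6553,-.0651,.009)}
def pads(im,c,names):
    for n in names:
        x,y=proj(c,PAD[n])[0].round().astype(int); r=34
        y0,y1,x0,x1=max(0,y-r),min(384,y+r+1),max(0,x-r),min(512,x+r+1)
        g=cv2.cvtColor(im[y0:y1,x0:x1],cv2.COLOR_BGR2GRAY); v=np.median(g[y-y0-3:y-y0+4,x-x0-3:x-x0+4])
        m=(g<v+22).astype(np.uint8); q,l,st,ce=cv2.connectedComponentsWithStats(m,connectivity=4); k=l[y-y0,x-x0]
        e=cv2.fitEllipse(cv2.convexHull(max(cv2.findContours((l==k).astype(np.uint8),0,1)[0],key=len)))
        uv=np.array(e[0])+[x0,y0]; print(n,v,st[k].tolist(),np.round(e[1],1),uv.round(1),toplane(c,uv,.009)[0].round(4))
E
python3 - <<'E'
from h import *
im,c,o=snap("w3"); print(o["tool_pos"],o["width"])
pads(im,c,PAD)
E
```

```text
[ 0.66683671 -0.13263961  0.14934176] 0.029568591035382157
p1 177.0 [0, 27, 69, 265, 13687] [104.8 302.9] [251.3 175.7] [ 0.6671 -0.1238  0.009 ]
  return _methods._mean(a, axis=axis, dtype=dtype,
  ret = ret.dtype.type(ret / rcount)
Traceback (most recent call last):
  File "h.py", line 31, in pads
    m=(g<v+22).astype(np.uint8); q,l,st,ce=cv2.connectedComponentsWithStats(m,connectivity=4); k=l[y-y0,x-x0]
                                                                                                 ~^^^^^^^^^^^
IndexError: index -31 is out of bounds for axis 0 with size 4
```

View pics/w3.png

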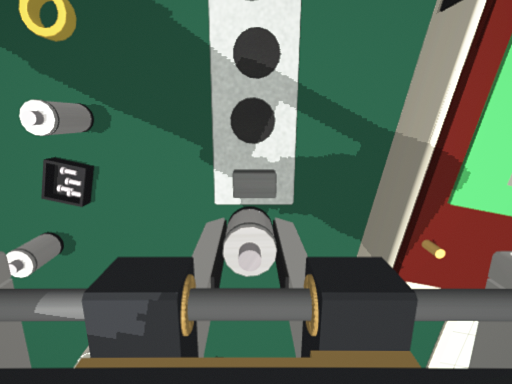

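Run:
```python
from h import *
o=status.get_obs(); im=cv2.imread("pics/w3.png"); c=cam("wrist",o); print(o["tool_pos"])
pads(im,c,["p4","p3"])
shift((.6553,-.0651,.15))
```

```text
[ 0.66699391 -0.13273471  0.14969566]
p4 42.0 [14, 13, 43, 45, 1511] [42.7 44.7] [252.1 120.1] [ 0.6567 -0.0655  0.009 ]
p3 58.0 [13, 10, 46, 50, 1815] [45.5 50.4] [256.   52.5] [ 0.648  -0.0007  0.009 ]
shift mm to [ 0.6553 -0.0651  0.15  ] : [68.6  1.4 -0.3]
```

Call:
{"name": "move_arm", "arguments": {
  "targets": [
    [[35,2,0],[0,0,0],-1],
    [[68,3,0],[0,0,0],-1],
    [[68,3,0],[0,0,0],-1],
    [[68,3,50],[0,0,0],-1],
    [[68,3,95],[0,0,0],-1],
    [[68,3,120],[0,0,0],-1],
    [[68,3,128],[0,0,0],-1],
    [[68,3,128],[0,0,0],-1],
    [[68,3,128],[0,0,0],-1],
    [[68,3,128],[0,0,0],-1]
  ]
}}

```text
time: 8.12
tool_pos: [0.6587, -0.0668, 0.0234]
ee_rot: [3.139, 0.001, 1.762]
wrist_force: [-0.1, -0.6, -0.7]
width: 0.0294
```

Call:
{"name": "move_arm", "arguments": {
  "targets": [
    [[0,0,3],[0,0,0],-1],
    [[0,0,5],[0,0,0],-1],
    [[0,0,5],[0,0,0],-1],
    [[0,0,5],[0,0,0],-1]
  ]
}}

```text
time: 8.62
tool_pos: [0.6575, -0.0665, 0.0164]
ee_rot: [-3.142, 0.0, 1.762]
wrist_force: [0.6, -0.0, -0.3]
width: 0.0293
```

Call:
{"name": "move_arm", "arguments": {
  "targets": [
    [[1,-0.5,-1],[0,0,0],-1],
    [[1,-0.5,-1],[0,0,0],-1],
    [[1,-0.5,0.3],[0,0,0],-1],
    [[1,-0.5,0.3],[0,0,0],-1]
  ]
}}

```text
time: 9.12
tool_pos: [0.6569, -0.0656, 0.0164]
ee_rot: [3.141, 0.0, 1.762]
wrist_force: [0.4, 0.4, -0.3]
width: 0.0295
```

Call:
{"name": "move_arm", "arguments": {
  "targets": [
    [[0,0,0],[0,0,0],-0.2],
    [[0,0,0],[0,0,0],0.2],
    [[0,0,0],[0,0,0],0.5],
    [[0,0,0],[0,0,0],0.5],
    [[0,0,0],[0,0,0],0.5],
    [[0,0,-50],[0,0,0],0.5],
    [[0,0,-110],[0,0,0],0.5],
    [[0,0,-140],[0,0,0],0.8],
    [[0,0,-140],[0,0,0],1],
    [[0,0,-140],[0,0,0],1]
  ]
}}

```text
time: 10.38
tool_pos: [0.6559, -0.0654, 0.1539]
ee_rot: [-3.139, -0.001, 1.762]
wrist_force: [-0.7, 0.6, -0.5]
width: 0.0933
```

Run:
```python
from h import *
im,c,o=snap("w4"); print(o["tool_pos"],o["width"],o["time"])
P=np.array([.6567,-.0653,.009]); print(proj(c,[P+[0,0,.048],P+[0,0,.038],P]).round(1).tolist())
cv2.imwrite("pics/w4c.png",cv2.resize(im[100:300,150:350],None,fx=3,fy=3,interpolation=2))
pads(im,c,["p3","p2"])
```

```text
[ 0.65590358 -0.06542917  0.15392699] 0.09326331591891057 10.375
[[250.6, 193.2], [250.6, 190.7], [250.6, 182.6]]
p3 42.0 [14, 12, 42, 44, 1455] [41.9 43.8] [253.7 122.3] [ 6.474e-01 -1.000e-04  9.000e-03]
p2 59.0 [14, 11, 45, 50, 1759] [44.9 49.6] [248.9  51.1] [0.6292 0.0675 0.009 ]
```

View pics/w4c.png

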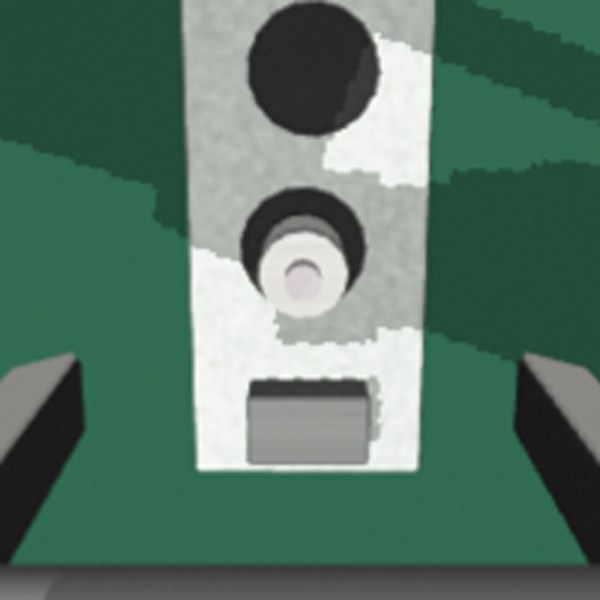

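```bash
python3 -c "
from h import *
shift((.448,-.249,.154))"
```

```text
shift mm to [ 0.448 -0.249  0.154] : [-1.409e+02 -2.386e+02 -1.000e-01]
```

Call:
{"name": "move_arm", "arguments": {
  "targets": [
    [[-25,-43,0],[0,0,0],1],
    [[-55,-93,0],[0,0,0],1],
    [[-85,-144,0],[0,0,0],1],
    [[-115,-195,0],[0,0,0],1],
    [[-141,-239,0],[0,0,0],1],
    [[-141,-239,0],[0,0,0],1],
    [[-141,-239,0],[0,0,0],1],
    [[-141,-239,0],[0,0,0],1],
    [[-141,-239,0],[0,0,0],1]
  ]
}}

```text
time: 11.55
tool_pos: [0.4496, -0.2485, 0.1558]
ee_rot: [-3.141, -0.0, 1.764]
wrist_force: [0.7, 0.3, 0.7]
width: 0.0942
```

```bash
cat >> h.py <<'E'
def rodtop(im,c,P,h):
    x,y=proj(c,[P[0],P[1],h-.01])[0].round().astype(int); r=30
    g=cv2.cvtColor(im[y-r:y+r+1,x-r:x+r+1],cv2.COLOR_BGR2GRAY)
    m=(g>165).astype(np.uint8); n,l,st,ce=cv2.connectedComponentsWithStats(m); k=1+np.argmax(st[1:,4])
    e=cv2.fitEllipse(cv2.convexHull(max(cv2.findContours((l==k).astype(np.uint8),0,1)[0],key=len)))
    uv=np.array(e[0])+[x-r,y-r]; d=np.linalg.norm(proj(c,[[P[0],P[1]-.015,h-.01],[P[0],P[1]+.015,h-.01]])@[[1,0],[0,1]],axis=1)
    print("rod top",(x,y),st[k].tolist(),np.round(e[1],1),uv.round(1),toplane(c,uv,h-.01)[0].round(4))
E
python3 - <<'E'
from h import *
im,c,o=snap("w5"); print(o["tool_pos"],o["time"])
rodtop(im,c,(.448,-.249),.062)
cv2.imwrite("pics/w5c.png",im[100:384,100:400])
E
```

```text
[ 0.44964722 -0.24853484  0.15577411] 11.55
rod top (np.int64(248), np.int64(192)) [14, 18, 30, 29, 665] [28.7 29.7] [246.7 194.2] [ 0.4475 -0.2518  0.052 ]
```

View pics/w5c.png

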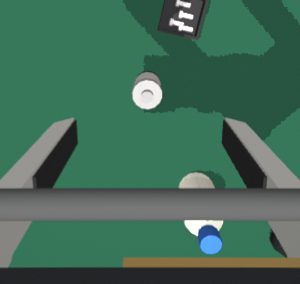

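```bash
python3 -c "
from h import *
shift((.4475,-.2515,.011))"
```

```text
shift mm to [ 0.4475 -0.2515  0.011 ] : [ -2.5  -2.6 144.9]
```

Call:
{"name": "move_arm", "arguments": {
  "targets": [
    [[-2.5,-1,0],[0,0,0],1],
    [[-2.5,-1,50],[0,0,0],1],
    [[-2.5,-1,100],[0,0,0],1],
    [[-2.5,-1,135],[0,0,0],1],
    [[-2.5,-1,143],[0,0,0],1],
    [[-2.5,-1,143],[0,0,0],1],
    [[-2.5,-1,143],[0,0,0],1],
    [[-2.5,-1,143],[0,0,0],-1],
    [[-2.5,-1,143],[0,0,0],-1],
    [[-2.5,-1,143],[0,0,0],-1],
    [[-2.5,-1,143],[0,0,0],-1],
    [[-2.5,-1,143],[0,0,0],-1],
    [[-2.5,-1,143],[0,0,0],-1],
    [[-2.5,-1,143],[0,0,0],-1],
    [[-2.5,-1,143],[0,0,0],-1],
    [[-2.5,-1,143],[0,0,0],-1],
    [[-2.5,-1,143],[0,0,0],-1]
  ]
}}

```text
time: 13.72
tool_pos: [0.4483, -0.252, 0.0131]
ee_rot: [-3.141, -0.0, 1.762]
wrist_force: [-0.2, -1.0, -0.3]
width: 0.0297
```

```bash
python3 -c "
from h import *
print(status.get_obs()['tool_pos'])
x,y=.4475,-.2515
shift((.4475,-.2515,.16),(.6475,-.0005,.16))"
```

```text
[ 0.44831885 -0.25201616  0.01309436]
shift mm to [ 0.4475 -0.2515  0.16  ] : [   0.7   -0.7 -146.9]
shift mm to [ 6.475e-01 -5.000e-04  1.600e-01] : [ 209.2  243.3 -147. ]
```

Call:
{"name": "move_arm", "arguments": {
  "targets": [
    [[0,0,-30],[0,0,0],-1],
    [[0,0,-85],[0,0,0],-1],
    [[0,0,-135],[0,0,0],-1],
    [[0,0,-147],[0,0,0],-1],
    [[30,35,-147],[0,0,0],-1],
    [[65,75,-147],[0,0,0],-1],
    [[100,116,-147],[0,0,0],-1],
    [[135,157,-147],[0,0,0],-1],
    [[170,198,-147],[0,0,0],-1],
    [[200,233,-147],[0,0,0],-1],
    [[209,243,-147],[0,0,0],-1],
    [[209,243,-147],[0,0,0],-1],
    [[209,243,-147],[0,0,0],-1],
    [[209,243,-100],[0,0,0],-1],
    [[209,243,-50],[0,0,0],-1],
    [[209,243,-20],[0,0,0],-1],
    [[209,243,-14],[0,0,0],-1],
    [[209,243,-14],[0,0,0],-1],
    [[209,243,-14],[0,0,0],-1],
    [[209,243,-14],[0,0,0],-1]
  ]
}}

```text
time: 16.23
tool_pos: [0.6486, -0.0009, 0.0293]
ee_rot: [3.138, 0.001, 1.762]
wrist_force: [-1.1, -0.6, -1.0]
width: 0.03
```

```bash
python3 -c "
from h import *
shift((.6475,-.0005,.0225))"
```

```text
shift mm to [ 6.475e-01 -5.000e-04  2.250e-02] : [ 0.7 -1.   6.8]
```

Call:
{"name": "move_arm", "arguments": {
  "targets": [
    [[0.5,-0.5,3],[0,0,0],-1],
    [[0.5,-0.5,4.5],[0,0,0],-1],
    [[0.5,-0.5,4.5],[0,0,0],-1],
    [[0.5,-0.5,4.5],[0,0,0],-1],
    [[0.5,-0.5,4.5],[0,0,0],-1]
  ]
}}

```text
time: 16.85
tool_pos: [0.6468, -0.0003, 0.0227]
ee_rot: [3.142, 0.0, 1.762]
wrist_force: [-0.2, 0.1, -0.6]
width: 0.0301
```

Call:
{"name": "move_arm", "arguments": {
  "targets": [
    [[0,0.5,0.6],[0,0,0],-1],
    [[0,0.5,0.6],[0,0,0],-1],
    [[0,0.5,0.6],[0,0,0],-0.2],
    [[0,0.5,0.6],[0,0,0],0.2],
    [[0,0.5,0.6],[0,0,0],0.5],
    [[0,0.5,0.6],[0,0,0],0.5],
    [[0,0.5,0.6],[0,0,0],0.5],
    [[0,0.5,-40],[0,0,0],0.5],
    [[0,0.5,-95],[0,0,0],0.5],
    [[0,0.5,-135],[0,0,0],0.8],
    [[0,0.5,-135],[0,0,0],1],
    [[0,0.5,-135],[0,0,0],1],
    [[0,0.5,-135],[0,0,0],1]
  ]
}}

```text
time: 18.48
tool_pos: [0.646, -0.0002, 0.1547]
ee_rot: [-3.137, -0.001, 1.762]
wrist_force: [0.0, -0.2, 0.2]
width: 0.0936
```

Run:
```python
from h import *
im,c,o=snap("w6"); print(o["tool_pos"],o["time"])
rodtop(im,c,(.6475,-.0005),.071)
pads(im,c,["p2","p1"])
shift((.474,-.0978,.155))
cv2.imwrite("pics/w6c.png",cv2.resize(im[:300,150:350],None,fx=2,fy=2))
```

```text
[ 6.45977388e-01 -1.50277714e-04  1.54747755e-01] 18.475Traceback (most recent call last):
  File "<stdin>", line 3, in <module>
  File "h.py", line 38, in rodtop
    e=cv2.fitEllipse(cv2.convexHull(max(cv2.findContours((l==k).astype(np.uint8),0,1)[0],key=len)))
cv2.error: OpenCV(4.12.0) /io/opencv/modules/imgproc/src/shapedescr.cpp:361: error: (-201:Incorrect size of input array) There should be at least 5 points to fit the ellipse in function 'fitEllipseNoDirect'
```

Run:
```python
from h import *
o=status.get_obs(); im=cv2.imread("pics/w6.png"); c=cam("wrist",o); print(o["tool_pos"])
P=np.array([.6475,-.0005,.009]); print(proj(c,[P+[0,0,.062],P+[0,0,.052],P]).round(1).tolist())
pads(im,c,["p2","p1"])
shift((.474,-.0978,.155))
cv2.imwrite("pics/w6c.png",cv2.resize(im[:300,150:350],None,fx=2,fy=2))
```

```text
[ 6.46094589e-01 -1.78085436e-04  1.54934358e-01]
[[251.3, 197.3], [251.3, 194.5], [251.2, 182.9]]
p2 41.0 [15, 14, 43, 44, 1471] [42.6 43.6] [246.6 118.3] [0.6292 0.0678 0.009 ]
p1 58.0 [14, 11, 45, 50, 1775] [45.  49.8] [249.1  45.2] [0.6184 0.1382 0.009 ]
shift mm to [ 0.474  -0.0978  0.155 ] : [ -63.2 -187.5    0.7]
```

View pics/w6c.png

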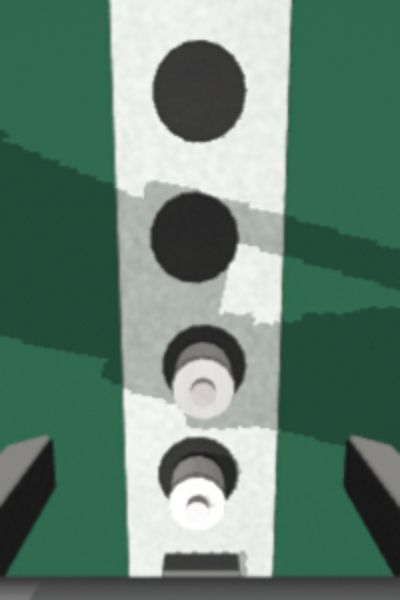

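Call:
{"name": "move_arm", "arguments": {
  "targets": [
    [[-10,-30,0],[0,0,0],1],
    [[-28,-85,0],[0,0,0],1],
    [[-47,-140,0],[0,0,0],1],
    [[-63,-187,0],[0,0,0],1],
    [[-63,-187,0],[0,0,0],1],
    [[-63,-187,0],[0,0,0],1],
    [[-63,-187,0],[0,0,0],1],
    [[-63,-187,0],[0,0,0],1]
  ]
}}

```text
time: 19.52
tool_pos: [0.4764, -0.0971, 0.1574]
ee_rot: [-3.141, -0.0, 1.763]
wrist_force: [0.2, 0.2, -0.4]
width: 0.0938
```

Run:
```python
from h import *
im,c,o=snap("w7"); print(o["tool_pos"],o["time"])
rodtop(im,c,(.474,-.0978),.076)
shift((.474,-.0978,.018))
```

```text
[ 0.47640108 -0.09705257  0.1573902 ] 19.525
rod top (np.int64(247), np.int64(195)) [15, 15, 30, 30, 697] [30.  30.5] [246.5 194.9] [ 0.4736 -0.098   0.066 ]
shift mm to [ 0.474  -0.0978  0.018 ] : [ -0.3  -2.3 139.4]
```

Call:
{"name": "move_arm", "arguments": {
  "targets": [
    [[0,-1,30],[0,0,0],1],
    [[0,-1,80],[0,0,0],1],
    [[0,-1,125],[0,0,0],1],
    [[0,-1,137],[0,0,0],1],
    [[0,-1,137],[0,0,0],1],
    [[0,-1,137],[0,0,0],1],
    [[0,-1,137],[0,0,0],-1],
    [[0,-1,137],[0,0,0],-1],
    [[0,-1,137],[0,0,0],-1],
    [[0,-1,137],[0,0,0],-1],
    [[0,-1,137],[0,0,0],-1],
    [[0,-1,137],[0,0,0],-1],
    [[0,-1,137],[0,0,0],-1],
    [[0,-1,137],[0,0,0],-1],
    [[0,-1,137],[0,0,0],-1],
    [[0,-1,137],[0,0,0],-1]
  ]
}}

```text
time: 21.58
tool_pos: [0.4744, -0.0978, 0.0206]
ee_rot: [-3.141, -0.0, 1.762]
wrist_force: [-0.7, -0.5, 0.3]
width: 0.0298
```

```bash
python3 -c "
from h import *
print(status.get_obs()['tool_pos'])
shift((.6292,.0678,.16))"
```

```text
[ 0.47444431 -0.09776073  0.02056394]
shift mm to [0.6292 0.0678 0.16  ] : [ 133.2  183.3 -139.5]
```

Call:
{"name": "move_arm", "arguments": {
  "targets": [
    [[0,0,-30],[0,0,0],-1],
    [[0,0,-85],[0,0,0],-1],
    [[0,0,-130],[0,0,0],-1],
    [[0,0,-140],[0,0,0],-1],
    [[25,34,-140],[0,0,0],-1],
    [[55,75,-140],[0,0,0],-1],
    [[85,117,-140],[0,0,0],-1],
    [[115,158,-140],[0,0,0],-1],
    [[133,183,-140],[0,0,0],-1],
    [[133,183,-140],[0,0,0],-1],
    [[133,183,-140],[0,0,0],-1],
    [[133,183,-140],[0,0,0],-1],
    [[133,183,-100],[0,0,0],-1],
    [[133,183,-50],[0,0,0],-1],
    [[133,183,-20],[0,0,0],-1],
    [[133,183,-12],[0,0,0],-1],
    [[133,183,-12],[0,0,0],-1],
    [[133,183,-12],[0,0,0],-1],
    [[133,183,-12],[0,0,0],-1],
    [[133,183,-12],[0,0,0],-1]
  ]
}}

```text
time: 24.08
tool_pos: [0.6297, 0.0676, 0.0338]
ee_rot: [3.14, 0.0, 1.762]
wrist_force: [-0.1, -0.1, -1.4]
width: 0.0298
```

Call:
{"name": "move_arm", "arguments": {
  "targets": [
    [[0,0,2],[0,0,0],-1],
    [[0,0,3],[0,0,0],-1],
    [[0,0,3],[0,0,0],-1],
    [[0,0,3],[0,0,0],-1]
  ]
}}

```text
time: 24.58
tool_pos: [0.629, 0.0676, 0.0296]
ee_rot: [-3.141, 0.0, 1.762]
wrist_force: [-0.3, 0.2, -1.4]
width: 0.0298
```

Call:
{"name": "move_arm", "arguments": {
  "targets": [
    [[0,0,0.3],[0,0,0],-1],
    [[0,0,0.3],[0,0,0],-0.2],
    [[0,0,0.3],[0,0,0],0.2],
    [[0,0,0.3],[0,0,0],0.5],
    [[0,0,0.3],[0,0,0],0.5],
    [[0,0,0.3],[0,0,0],0.5],
    [[0,0,-40],[0,0,0],0.5],
    [[0,0,-95],[0,0,0],0.5],
    [[0,0,-135],[0,0,0],0.8],
    [[0,0,-135],[0,0,0],1],
    [[0,0,-135],[0,0,0],1],
    [[0,0,-135],[0,0,0],1]
  ]
}}

```text
time: 26.08
tool_pos: [0.6278, 0.0675, 0.1618]
ee_rot: [-3.137, -0.001, 1.762]
wrist_force: [-0.3, -0.1, -0.2]
width: 0.0937
```

Run:
```python
from h import *
im,c,o=snap("w8"); print(o["tool_pos"],o["time"])
P=np.array([.6292,.0678,.009]); print(proj(c,[P+[0,0,.076],P+[0,0,.066],P]).round(1).tolist())
pads(im,c,["p1"])
shift((.4545,.246,.165))
cv2.imwrite("pics/w8c.png",cv2.resize(im[:300,150:350],None,fx=2,fy=2))
```

```text
[0.62780388 0.0675337  0.16179547] 26.075
[[251.4, 198.7], [251.4, 195.9], [251.3, 181.0]]
p1 41.0 [15, 14, 42, 43, 1400] [41.4 42.6] [253.6 116.8] [0.618  0.1384 0.009 ]
shift mm to [0.4545 0.246  0.165 ] : [ 208.2 -136.4   -2.3]
```

View pics/w8c.png

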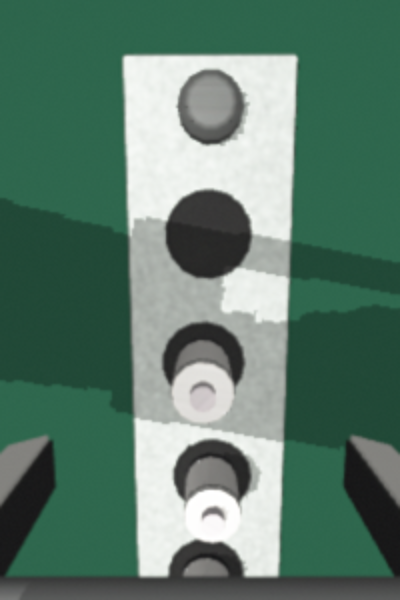

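Call:
{"name": "move_arm", "arguments": {
  "targets": [
    [[25,-16,-3],[0,0,0],1],
    [[75,-49,-3],[0,0,0],1],
    [[125,-82,-3],[0,0,0],1],
    [[175,-115,-3],[0,0,0],1],
    [[208,-136,-3],[0,0,0],1],
    [[208,-136,-3],[0,0,0],1],
    [[208,-136,-3],[0,0,0],1],
    [[208,-136,-3],[0,0,0],1],
    [[208,-136,-3],[0,0,0],1]
  ]
}}

```text
time: 27.25
tool_pos: [0.4568, 0.2451, 0.1673]
ee_rot: [-3.141, 0.0, 1.76]
wrist_force: [-0.4, -0.2, 0.2]
width: 0.0938
```

Run:
```python
from h import *
im,c,o=snap("w9"); print(o["tool_pos"],o["time"])
rodtop(im,c,(.4545,.246),.09)
shift((.4545,.246,.025))
cv2.imwrite("pics/w9s.png",im)
```

```text
[0.45677317 0.24510788 0.16731596] 27.25
rod top (np.int64(247), np.int64(194)) [16, 7, 32, 31, 759] [30.9 31.5] [248.9 185.9] [0.4544 0.2541 0.08  ]
shift mm to [0.4545 0.246  0.025 ] : [  1.2  -2.  142.4]
```

View pics/w9s.png

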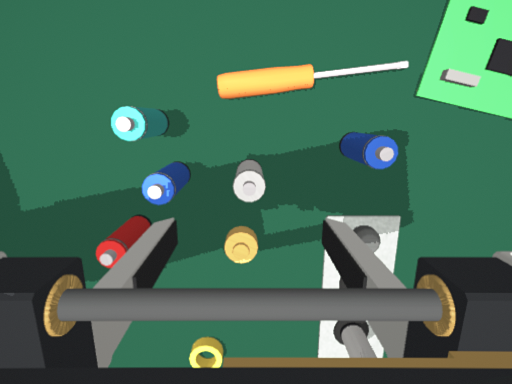

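Call:
{"name": "move_arm", "arguments": {
  "targets": [
    [[9,0.5,0],[0,0,0],0.5],
    [[9,0.5,0],[0,0,0],0.5],
    [[9,0.5,0],[0,0,0],0.5],
    [[9,0.5,40],[0,0,0],0.5],
    [[9,0.5,90],[0,0,0],0.5],
    [[9,0.5,130],[0,0,0],0.5],
    [[9,0.5,140],[0,0,0],0.5],
    [[9,0.5,140],[0,0,0],0.5],
    [[9,0.5,140],[0,0,0],0.5],
    [[9,0.5,140],[0,0,0],-1],
    [[9,0.5,140],[0,0,0],-1],
    [[9,0.5,140],[0,0,0],-1],
    [[9,0.5,140],[0,0,0],-1],
    [[9,0.5,140],[0,0,0],-1],
    [[9,0.5,140],[0,0,0],-1],
    [[9,0.5,140],[0,0,0],-1],
    [[9,0.5,140],[0,0,0],-1]
  ]
}}

```text
time: 29.42
tool_pos: [0.4548, 0.2549, 0.0276]
ee_rot: [-3.141, 0.0, 1.762]
wrist_force: [-0.4, -0.2, 0.6]
width: 0.0299
```

Run:
```python
from h import *
im,c,o=snap("w10"); print(o["tool_pos"],o["time"])
print("if centred: rodtop px",proj(c,[*o["tool_pos"][:2],.08]).round(1))
shift((.6182,.1384,.17))
cv2.imwrite("pics/w10c.png",cv2.resize(im[130:330,150:350],None,fx=2,fy=2))
```

```text
[0.45478186 0.25489279 0.02763568] 29.425
if centred: rodtop px [[249.5 271.5]]
shift mm to [0.6182 0.1384 0.17  ] : [-145.4  138.3 -142.4]
```

View pics/w10c.png

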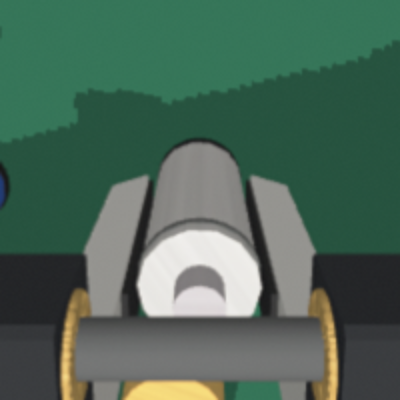

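Call:
{"name": "move_arm", "arguments": {
  "targets": [
    [[0,0,-30],[0,0,0],-1],
    [[0,0,-85],[0,0,0],-1],
    [[0,0,-132],[0,0,0],-1],
    [[0,0,-142],[0,0,0],-1],
    [[-30,28,-142],[0,0,0],-1],
    [[-65,62,-142],[0,0,0],-1],
    [[-100,95,-142],[0,0,0],-1],
    [[-130,124,-142],[0,0,0],-1],
    [[-145.5,138.5,-142],[0,0,0],-1],
    [[-145.5,138.5,-142],[0,0,0],-1],
    [[-145.5,138.5,-142],[0,0,0],-1],
    [[-145.5,138.5,-142],[0,0,0],-1],
    [[-145.5,138.5,-100],[0,0,0],-1],
    [[-145.5,138.5,-50],[0,0,0],-1],
    [[-145.5,138.5,-20],[0,0,0],-1],
    [[-145.5,138.5,-12],[0,0,0],-1],
    [[-145.5,138.5,-12],[0,0,0],-1],
    [[-145.5,138.5,-12],[0,0,0],-1],
    [[-145.5,138.5,-12],[0,0,0],-1],
    [[-145.5,138.5,-12],[0,0,0],-1]
  ]
}}

```text
time: 31.98
tool_pos: [0.6191, 0.1384, 0.0408]
ee_rot: [3.14, 0.0, 1.762]
wrist_force: [0.7, -0.0, -2.5]
width: 0.0295
```

Call:
{"name": "move_arm", "arguments": {
  "targets": [
    [[0,0,2],[0,0,0],-1],
    [[0,0,3],[0,0,0],-1],
    [[0,0,3],[0,0,0],-1],
    [[0,0,3],[0,0,0],-1]
  ]
}}

```text
time: 32.48
tool_pos: [0.6184, 0.1383, 0.0367]
ee_rot: [-3.141, 0.0, 1.762]
wrist_force: [-0.7, -1.1, -1.1]
width: 0.0294
```

Release, then retreat to the side toward the robot so the fixed cameras see all.

Call:
{"name": "move_arm", "arguments": {
  "targets": [
    [[0,0,0.2],[0,0,0],-1],
    [[0,0,0.2],[0,0,0],-0.2],
    [[0,0,0.2],[0,0,0],0.2],
    [[0,0,0.2],[0,0,0],0.5],
    [[0,0,0.2],[0,0,0],0.5],
    [[0,0,0.2],[0,0,0],0.5],
    [[0,0,-40],[0,0,0],0.5],
    [[0,0,-95],[0,0,0],0.5],
    [[0,0,-155],[0,0,0],0.8],
    [[0,0,-200],[0,0,0],1],
    [[-20,-50,-200],[0,0,0],1],
    [[-60,-100,-200],[0,0,0],1],
    [[-90,-150,-200],[0,0,0],1],
    [[-110,-150,-200],[0,0,0],1],
    [[-110,-150,-200],[0,0,0],1],
    [[-110,-150,-200],[0,0,0],1],
    [[-110,-150,-200],[0,0,0],1],
    [[-110,-150,-200],[0,0,0],1]
  ]
}}

```text
time: 34.72
tool_pos: [0.4923, 0.0026, 0.2365]
ee_rot: [-3.141, -0.0, 1.763]
wrist_force: [-0.0, -0.3, 0.8]
width: 0.0939
```

Run:
```python
from h import *
im,c,o=snap("w11"); print(o["tool_pos"],o["time"])
F={"p1":(.618,.1384,.09),"p2":(.6292,.0678,.076),"p3":(.6475,-.0005,.062),"p4":(.6567,-.0653,.048)}
for k,(x,y,h) in F.items(): print(k,proj(c,[[x,y,h-.001]]).round(1).tolist())
s=viewer.snapshot("scene")[:,:,::-1]
s2=cv2.resize(s[150:350,60:340],None,fx=1.9,fy=1.9)
w2=cv2.resize(im,(532,399))[:200]
cv2.imwrite("pics/fin.png",np.vstack([s2,w2[:, :532]]))
```

```text
[0.49233114 0.00257826 0.23649806] 34.725
p1 [[393.6, 78.7]]
p2 [[377.9, 146.9]]
p3 [[371.0, 202.7]]
p4 [[359.4, 246.3]]
```

View pics/fin.png

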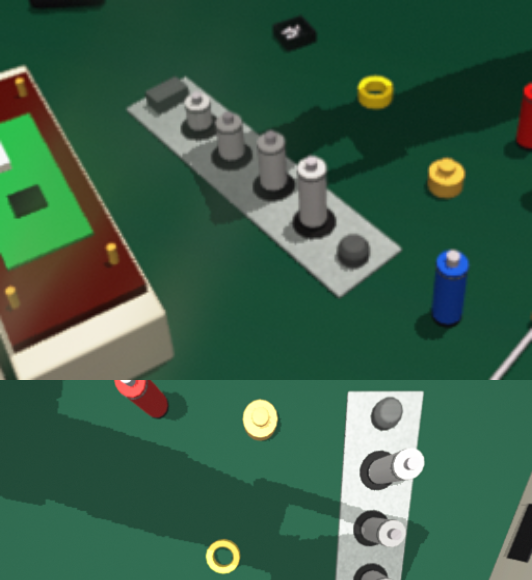

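The scene shows all four pillars upright and centred, rising from the block to the knob. The look-alikes and other items visible in it have not moved.

```bash
python3 -c "
from h import *
print(order.close_job())"
```

```text
the job is handed in; nothing more can be done
None
```

The four aluminium pillars now stand upright on the four pads, rising from the shortest (48 mm) beside the steel block through 62 and 76 mm to the tallest (90 mm) beside the knob. I handed the job in at about 35 s of the 109 s allowed.

- **Centring:** near wrist pictures after placing showed the first three within about 1 mm of where I aimed on each pad. I checked the tallest only in the final, more distant pictures. It stood on its pad, with its stud about 2 px from where I expected it.
- **Handling:** each release was at the height where the foot just met the pad. The wrist forces I read stayed below 3 N, and no pillar tipped.
- **Other objects:** I never gripped the look-alikes or other items, and those visible in the final pictures looked undisturbed.
- **Disagreement:** the overhead and wrist cameras differed by about 2–3 mm on the pad positions, along x. I used the near wrist readings, because they matched where the jaws closed.

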